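# Clamp a pile of steel blanks on the magnetic pad

### The arm

A 6-joint arm with a two-finger parallel gripper is mounted at the origin on the work surface. World frame = base frame: x ahead of the robot, y to its left, z up, the work surface at z = 0. Lengths are in m, angles in degrees, forces in N, time in s.
With the tool pointing down it reaches from about 0.35 to 0.875 m from the base axis. Payload 4.2 kg.
Tool frame: the origin (TCP) lies midway between the tips of the shut fingers; the grasp point (between the pads) lies 19 mm behind it; z points along the fingers, y is the line along which they close (so a half turn about z gives the same grasp; the last joint's range is limited). The gripper opens to 87 mm and grips with 3 to 60 N. Pads are 19 mm wide; open, the fingers measure 117 mm over their backs; the gripper's body (75 mm by 190 mm) begins 51 mm behind the grasp point.
Start: joints at [80.478, 22.042, 0.453, 0, -68.411, -14.817], TCP at [0.258, 0.569, 0.223] pointing down, gripper open.
Joint ranges: [-179.83, 179.83], [-69.29, 118.12], [-61.27, 80.66], [-181.25, 117.63], [-171.15, -9.14], [-177.46, 177.46]. Speed limits (degrees/s): [159.86, 159.86, 180, 180, 180, 180].

### API

Orientations are given as [roll, pitch, yaw] about the fixed x, y, z axes, in that order (R = Rz(yaw) Ry(pitch) Rx(roll)).
In Python, from workcell import env gives the robot as it stands. The module is installed in compiled form; this text tells all that it offers. Calls block until the motion is done:
- env.goto(position, orientation): joint-space move of the TCP to a pose.
- env.move_straight(position, rotation=None, rate=0.15, force_limit=None): straight line of the TCP; rotation=None keeps the orientation; rate is the mean speed in m/s. With force_limit (N) it stops when the force on the tool has changed by that much, and returns True; else False.
- env.set_joints(angles): joint-space move.
- env.gripper_to(opening, grasp_force=None): opening from 0.0 (shut) to 1.0 (fully open); grasp_force is the grip in N (None keeps the last); returns when the fingers have stopped.
- env.dwell(seconds).
- env.inverse_kinematics(position, orientation): joint angles nearest the present ones, or None.
- env.read_state(): the state.
- env.grab_frame(name): name is "scene" or "top" or "wrist"; returns a dict with "image" (400x640x3 uint8, blue, green, red), "fx", "fy", "cx", "cy" (pixels), "D" ([k1, k2, p1, p2, k3] as OpenCV has them; the pictures are not rectified), "position" and "orientation" of the camera in the world. Camera axes: x right, y up, looking along -z (the intrinsics and any distortion apply to the point x, -y, -z); pixel columns grow to the right and rows downward; lengths in m; the calibration is good to about 2 mm. A picture is of the moment at which its call begins. There is no depth.
A pose or a line that the arm cannot do raises env.Unreachable and nothing moves.
- env.close_job(): hands the job in; it is judged then, once.
Trained networks look in a picture, given as the dict that the camera call returned (one of the last four; its "shot" number tells which), for a name from the list of things; names that differ only in an ending like _2 or _b are one class to them, and where a whole thing is asked for, a point or a joint stands for the part that bears it (a point fixed in the world has none). Each returns a list of dicts, best first, with "score" (0 to 1); they miss things now and then, are a little off and sometimes report something else, mostly with a low value. They report only what shows in the picture. A call takes as long as a camera call. They do not tell look-alikes from the thing itself.
- env.search_frame(picture, thing): "xyz" ([x, y, z] in m, in world coordinates, good to about 4 mm: the middle of the surface that is visible of it).
- env.trace(picture, thing): "mask" (400x640 bool, what is visible of it).
The state is a dict: "clock": time; "joint_positions": joint angles; "qvel": joint speeds; "joint_torque": joint torques, N m; "position": TCP position; "tool_rot": TCP orientation; "force": force on the tool from outside, world axes, zero at the start; "wrist_torque": the same for the moment, N m; "opening": opening from 0.0 (shut) to 1.0 (fully open); "finger_force": force on a finger pad.
Only numpy, scipy, OpenCV 4.12 (cv2) and the standard library are available. Lean on these libraries where they do the work, as an engineer would, in place of code of your own. Each camera call takes 0.05 s, during which the arm holds its last target. There are 200 camera calls.

### The job

Get the blanks ready for grinding: tip the yellow cover of the magnetic pad up by its red grip, with the opposite edge still resting on the pad, then lift it off and lay it flat, right way up, on the black rubber mat. Stack all the loose metal blanks flat and squarely on top of one another in one pile, filling the yellow outline on the pad. Only then switch the magnet on by turning the red knob until its white pointer is at the green mark, without touching the grey knobs on either side, and leave everything else on the bench where it is.

Things in the scene. Friction and masses are not known exactly. Their poses are not given: they have to be found in the camera images.
- pad_top (a point): Centre of the top face of the fixed magnetic pad, a dark steel block 120 x 120 mm, 30 mm high, standing on the table. A thin yellow outline 76 x 52 mm inside (long side along the pad's x) is painted round this centre. x, y along the block's sides, z up.
- pad_back (a point): On the fixed pad: middle of its top edge on the pad's -x side (60 mm from pad_top), on which the cover pivots when it is tipped up.
- cover: Loose yellow sheet-metal cover, 136 x 136 mm, about 0.2 kg: a 4 mm plate with a skirt 8 mm deep and 4 mm thick round its edge, 12 mm high in all. It sits over the top of the pad with about 4 mm play all round; the pad's top bears on the plate's underside. Origin: centre of the plane of the skirt's lower edge (so 4 mm above the table, the top of the mat, when it lies on the mat, and 22 mm when on the pad); z up. On the pad its x is along the pad's x.
- cover_grip (a point): Centre of the red upright grip on top of the cover near the cover's +x edge, 60 mm from the cover's middle: a block 10 mm thick (along the cover's x), 40 mm wide (along y), standing 28 mm above the cover's plate; this point is 14 mm above the plate and 26 mm above the skirt's lower edge.
- cover_back (a point): On the cover: point on the underside of its plate, 60 mm to the -x side of its middle; it lies on pad_back while the cover is seated and stays there while it is tipped up.
- mat_top (a point): Centre of the top of the fixed black rubber mat, 170 x 170 mm and 4 mm thick, z up.
- knobA (a joint): Angle of the red knob (rad): 0 with its white pointer towards the robot (-x of the dial), growing clockwise seen from above; the green mark is at 1.25. Range 0 to 2.6. It starts between 0 and 0.3 and has friction, so it stays where it is left (about 0.04 N m to turn).
- knobA_grip (a point): On the red knob's axis, 7 mm below its top, at the height to grip. A flat bar 34 mm long (point's x; white pointer line on the -x half), 14 wide, 30 tall stands on a round skirt 36 mm across, 8 high, whose top is 23 mm below this point. It has any place in a row of five like knobs 56 mm apart on a grey box 100 x 310 mm, 45 mm high; knob tops are 87 mm above the table.
- knobB_pointer (a point): Top of the pointer end of grey knob B, 17 mm from its axis, 38 mm above its dial; the knob has the shape and size of the red one.
- dialB: Fixed dial plate under grey knob B, 52 mm across; origin on the knob's axis on top of the panel, 45 mm above the table. Neither it nor its knob may be touched.
- knobC_pointer (a point): Top of the pointer end of grey knob C, 17 mm from its axis, 38 mm above its dial; the knob has the shape and size of the red one.
- dialC: Fixed dial plate under grey knob C, 52 mm across; origin on the knob's axis on top of the panel, 45 mm above the table. Neither it nor its knob may be touched.
- knobD_pointer (a point): Top of the pointer end of grey knob D, 17 mm from its axis, 38 mm above its dial; the knob has the shape and size of the red one.
- dialD: Fixed dial plate under grey knob D, 52 mm across; origin on the knob's axis on top of the panel, 45 mm above the table. Neither it nor its knob may be touched.
- knobE_pointer (a point): Top of the pointer end of grey knob E, 17 mm from its axis, 38 mm above its dial; the knob has the shape and size of the red one.
- dialE: Fixed dial plate under grey knob E, 52 mm across; origin on the knob's axis on top of the panel, 45 mm above the table. Neither it nor its knob may be touched.
- blank1_mid (a point): Centre of a loose bright metal blank, 70 (its x) x 46 (its y) x 12 mm, about 0.28 kg, flat on the table at the start, z up. Absent (None) in some starts.
- blank2_mid (a point): Centre of a loose bright metal blank, 70 (its x) x 46 (its y) x 12 mm, about 0.28 kg, flat on the table at the start, z up. Absent (None) in some starts.
- blank3_mid (a point): Centre of a loose bright metal blank, 70 (its x) x 46 (its y) x 12 mm, about 0.28 kg, flat on the table at the start, z up. Absent (None) in some starts.
- blank4_mid (a point): Centre of a loose bright metal blank, 70 (its x) x 46 (its y) x 12 mm, about 0.28 kg, flat on the table at the start, z up. Absent (None) in some starts.
- blank5_mid (a point): Centre of a loose bright metal blank, 70 (its x) x 46 (its y) x 12 mm, about 0.28 kg, flat on the table at the start, z up. Absent (None) in some starts.
- nut_dish: Steel bowl, 68 mm across and 35 mm high, among the blanks; origin at its underside. Not to be moved.
- v_block: Green V-block, 60 x 50 mm, 36 mm high, among the blanks; origin at its underside. Not to be moved.
- disc_tin: Round red tin, 92 mm across, 36 mm high, behind the pad and mat; origin at its underside. Not to be moved.
Mind the look-alikes: they are no part of the job. What is shaped like the part that bears blank1_mid but brown is not meant.

How it is judged:
By the outcome, as a careful person would: the job done as asked, in the order asked, and still so for the second after the job is handed in, with the robot touching nothing.
Of blank1, blank2, blank3, blank4, blank5 only 3 to 5 are there at a start; the rules pass over those that are not, and their reading is None.
At some moment in a run one of blank1, blank2, blank3, blank4, blank5 may be knocked a few centimetres aside while the robot is not near it.
Once in a run the grip may slacken for a moment while it holds something.
It also fails if it takes over 210 s, if anything falls off the work surface, if the arm or the gripper's body presses on something with over 40 N, if the wrist force passes 120 N, or if a joint passes its speed limit or range.

## Working session

There is one attempt and no reset: what is moved stays moved. The work goes in short steps, each a Python script; the robot and the scene stay as the last script left them, time stands still between calls to the robot, and variables do not carry over. Pictures are saved under pics/ and viewed, at most 14 in all, crops included, and the job is handed in when it is done.

```bash
mkdir -p pics; cat > h.py <<'E'
import numpy as np, cv2
from scipy.spatial.transform import Rotation as R
from workcell import env
def cam(f):
    K=np.array([[f["fx"],0,f["cx"]],[0,f["fy"],f["cy"]],[0,0,1]]);D=np.array(f["D"],float)
    o=np.array(f["orientation"],float)
    Rw=o if o.shape==(3,3) else R.from_euler('xyz',o,degrees=True).as_matrix()
    return K,D,Rw@np.diag([1,-1,-1.]),np.array(f["position"],float)
def px2w(f,uv,z):
    K,D,Rc,p=cam(f); n=cv2.undistortPoints(np.array(uv,float).reshape(-1,1,2),K,D).reshape(-1,2)
    d=np.c_[n,np.ones(len(n))]@Rc.T
    return p+d*((z-p[2])/d[:,2])[:,None]
def w2px(f,P):
    K,D,Rc,p=cam(f); q=(np.atleast_2d(P)-p)@Rc
    return cv2.projectPoints(q,np.zeros(3),np.zeros(3),K,D)[0].reshape(-1,2)
def rect(f,mask,z):
    c=max(cv2.findContours(mask.astype(np.uint8),0,1)[0],key=cv2.contourArea)
    w=px2w(f,c.reshape(-1,2),z)[:,:2]
    (cx,cy),(a,b),t=cv2.minAreaRect((w*1000).astype(np.float32))
    if a<b: a,b,t=b,a,t+90
    return cx/1000,cy/1000,a,b,(t+90)%180-90
E
python3 - <<'E'
from h import *
s=env.read_state();print(s)
for n in("top","scene"):
    f=env.grab_frame(n);cv2.imwrite(f"pics/{n}0.png",f["image"]);print(n,f["position"],f["orientation"],f["fx"],f["D"])
    for t in("blank1_mid","cover","cover_grip","mat_top","knobA","knobA_grip","pad_top","nut_dish","v_block","disc_tin","dialB"):
        for d in env.search_frame(f,t): print(t,np.round(d["xyz"],3),round(d["score"],2))
E
```

```text
{'clock': 0.0, 'joint_positions': array([ 8.04777504e+01,  2.20892098e+01,  3.80142366e-01, -2.74352188e-02,
       -6.84108132e+01, -1.48172796e+01]), 'qvel': array([-0.0100078 ,  0.0443998 ,  0.04429225,  0.13523452, -0.03449548,
       -0.02701845]), 'joint_torque': array([-1.70523435e-04, -3.90669644e+01,  1.87408948e+01,  4.22004998e+00,
        1.10589320e-02, -1.79065596e-04]), 'position': array([0.25732486, 0.56891385, 0.22148245]), 'tool_rot': array([ 1.79877585e+02, -6.01677293e-03, -2.43496442e+01]), 'force': array([-0.57786574,  0.06584752,  0.2527334 ]), 'wrist_torque': array([ 0.01005608,  0.00582176, -0.02897561]), 'finger_force': 0.0, 'opening': 0.9983495257876019}
top [0.33442814 0.03036941 1.27160348] [ 4.40355904e+00 -8.24749304e-02 -8.83217995e+01] 411.03920127791355 [0.0276782 0.        0.        0.        0.       ]
blank1_mid [0.176 0.309 0.017] 0.94
blank1_mid [0.299 0.275 0.008] 0.63
blank1_mid [0.531 0.405 0.007] 0.61
cover [ 0.453 -0.112  0.037] 0.59
cover_grip [ 0.456 -0.11   0.031] 0.71
mat_top [ 0.428 -0.335  0.002] 0.8
knobA [0.652 0.007 0.068] 0.54
kno
[... 221 characters left out ...]
17075693 0.64236365] [54.70995028 -0.24224362 98.99994112] 399.32816351961526 [-0.00181949  0.          0.          0.          0.        ]
blank1_mid [0.538 0.407 0.011] 0.86
blank1_mid [0.309 0.271 0.01 ] 0.66
blank1_mid [0.19  0.309 0.009] 0.53
cover [ 0.463 -0.104  0.033] 0.62
cover_grip [ 0.468 -0.105  0.033] 0.88
cover_grip [0.539 0.408 0.012] 0.35
mat_top [ 0.441 -0.334  0.005] 0.64
knobA [0.664 0.009 0.072] 0.69
knobA [0.443 0.306 0.014] 0.45
knobA_grip [0.662 0.011 0.071] 0.51
knobA_grip [ 0.469 -0.104  0.034] 0.49
pad_top [ 0.51  -0.102  0.006] 0.62
nut_dish [0.533 0.303 0.022] 0.89
v_block [0.552 0.092 0.026] 0.81
disc_tin [ 0.661 -0.339  0.037] 0.64
dialB [0.664 0.066 0.057] 0.58
```

View pics/top0.png

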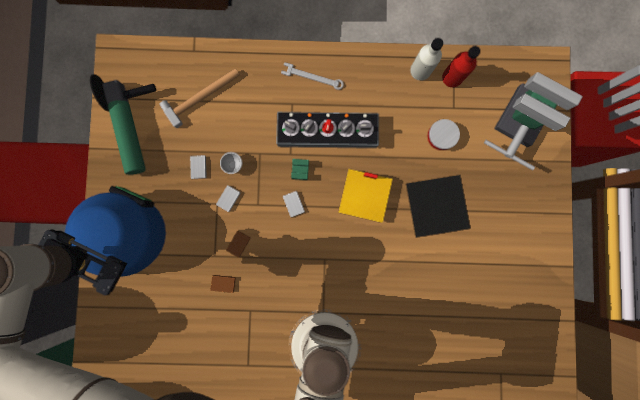

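View pics/scene0.png

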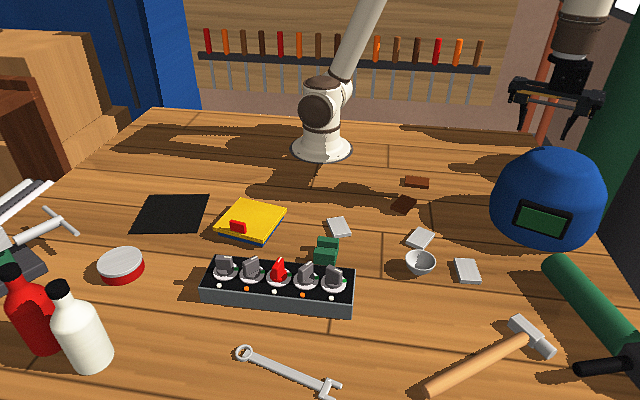

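Top view shows three bright blanks at (198,167), (228,198), (293,204); brown decoys at (238,243), (222,284); cover at (366,195) with the grip at (371,176); mat at (438,206); red knob at (328,128), the middle of five. The scene view agrees. Now I'll survey close up with the wrist camera.

```bash
python3 - <<'E'
from h import *
p=env.read_state()["position"]
env.move_straight([p[0],p[1],0.36])
f=env.grab_frame("wrist"); K,D,Rc,c=cam(f); s=env.read_state()
Rt=R.from_euler('xyz',s["tool_rot"],degrees=True).as_matrix()
print("cam in tool",Rt.T@(c-s["position"]), "view dir in tool",Rt.T@Rc[:,2], K[0,0], "img right",Rt.T@Rc[:,0])
for name,(x,y) in dict(cov=(0.40,-0.11),mat=(0.40,-0.33),knob=(0.56,0.01),b1=(0.36,0.12),b2=(0.40,0.33)).items():
    env.goto([x,y,0.34],[180,0,0]); env.dwell(.2)
    f=env.grab_frame("wrist");cv2.imwrite(f"pics/w_{name}.png",f["image"]);np.savez(f"pics/w_{name}.npz",**f)
    for t in dict(cov=("cover","cover_grip"),mat=("mat_top",),knob=("knobA","dialB","knobB_pointer"),b1=("blank1_mid",),b2=("blank1_mid","nut_dish"))[name]:
        for d in env.search_frame(f,t): print(t,np.round(d["xyz"],3),round(d["score"],2))
        for d in env.trace(f,t):
            m=d["mask"]; z=dict(cover=.034,mat_top=.004,blank1_mid=.012).get(t)
            M=m.nonzero(); print("  ",t,round(d["score"],2),M[1].mean().round(),M[0].mean().round(),m.sum(), np.round(rect(f,m,z),3) if z else "",f["image"][m].mean(0).round())
a=[cv2.imread(f"pics/w_{n}.png") for n in("cov","mat","knob","b1","b2")]
g=np.vstack([np.hstack([cv2.resize(i,(400,250),interpolation=cv2.INTER_AREA) for i in r]) for r in((a[0],a[2]),(a[3],a[4]))])
cv2.imwrite("pics/mont1.png",g)
E
```

```text
cam in tool [ 0.07602921 -0.00106242 -0.16139836] view dir in tool [-0.27834212 -0.00212218  0.96047965] 323.2308838476361 img right [-6.99688250e-04  9.99997742e-01  2.00672662e-03]
cover [ 0.462 -0.113  0.032] 0.71
   cover 0.56 321.0 117.0 9606 [ 4.56000e-01 -1.09000e-01  1.37068e+02  1.36883e+02  7.75570e+01] [ 37. 223. 250.]
cover_grip [ 0.459 -0.106  0.032] 0.83
   cover_grip 0.84 321.0 117.0 9649  [ 38. 223. 250.]
mat_top [ 0.44  -0.342  0.004] 0.71
   mat_top 0.64 326.0 132.0 12898 [  0.433  -0.336 174.117 171.16  -78.829] [48. 53. 54.]
knobA [0.659 0.013 0.086] 0.92
   knobA 0.34 394.0 218.0 6563  [ 38. 216. 245.]
dialB [0.656 0.062 0.056] 0.96
dialB [0.658 0.013 0.084] 0.52
   dialB 0.57 278.0 90.0 1204  [161. 164. 166.]
   dialB 0.41 364.0 88.0 652  [141. 143. 147.]
   dialB 0.29 62.0 174.0 1665  [206. 212. 213.]
knobB_pointer [0.657 0.06  0.083] 0.93
knobB_pointer [0.448 0.302 0.014] 0.29
   knobB_pointer 0.71 277.0 90.0 649  [129. 131. 135.]
blank1_mid [0.307 0.271 0.016] 0.82
blank1_mid [ 0.46  -0.107  0.033] 0.71
blank1_mid [0.531 0.401 0.01 ] 0.67
blank1_mid [0.199 0.33  0.008] 0.54
   blank1_mid 0.85 224.0 195.0 1280 [  0.301   0.273  71.661  46.109 -27.953] [ 44.  84. 139.]
   blank1_mid 0.75 190.0 257.0 239 [  0.198   0.338  46.252  22.764 -50.148] [ 44.  80. 127.]
   blank1_mid 0.69 110.0 31.0 2181 [ 0.532  0.405 70.591 51.731  3.983] [191. 199. 198.]
   blank1_mid 0.56 489.0 86.0 11006 [ 4.59000e-01 -1.18000e-01  1.47247e+02  1.45842e+02 -1.10470e+01] [ 32. 205. 243.]
blank1_mid [0.534 0.403 0.014] 0.92
blank1_mid [0.309 0.274 0.015] 0.66
   blank1_mid 0.97 265.0 64.0 1700 [ 0.532  0.408 70.825 45.819  2.154] [241. 244. 244.]
   blank1_mid 0.63 354.0 218.0 1186 [  0.301   0.276  69.806  47.621 -27.682] [ 56. 105. 172.]
nut_dish [0.548 0.303 0.02 ] 0.89
   nut_dish 0.83 341.0 52.0 2139  [186. 190. 190.]
```

View pics/mont1.png

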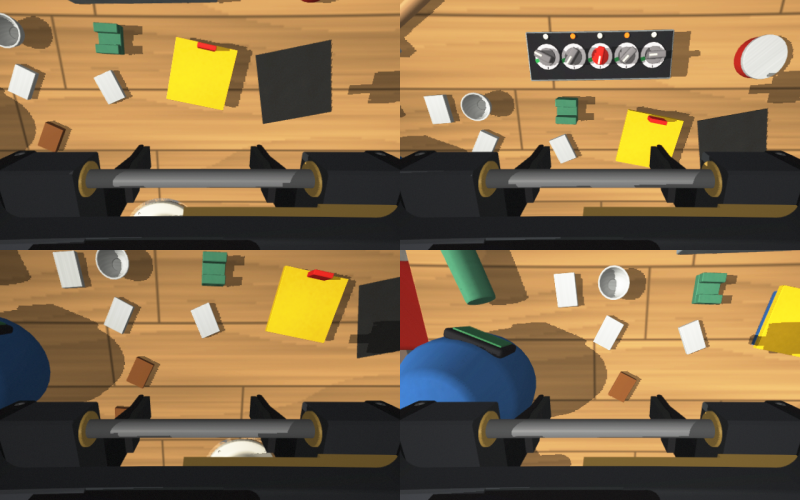

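Left-top panel: cover with red grip on its far edge, mat to the right; right-top: five knobs with the red one in the middle, its pointer towards the robot. Three white blanks, brown ones excluded. Next I'll verify the grip from the pregrasp pose.

```bash
python3 - <<'E'
from h import *
print(env.read_state()["clock"])
f=dict(np.load("pics/w_cov.npz")); im=f["image"]
hsv=cv2.cvtColor(im,cv2.COLOR_BGR2HSV)
yel=cv2.inRange(hsv,(20,120,120),(35,255,255)); red=cv2.inRange(hsv,(0,150,100),(8,255,255))
both=((yel|red)>0); n,l,st,c=cv2.connectedComponentsWithStats(both.astype(np.uint8)); k=1+st[1:,4].argmax()
print("cover rect",np.round(rect(f,l==k,.034),4))
print("red at .05", np.round(rect(f,(red>0)&(l==k),.050),4),"at .062",np.round(rect(f,(red>0)&(l==k),.062),4))
C=np.array([.456,-.109]);yaw=-12.4;u=np.array([np.cos(np.radians(yaw)),np.sin(np.radians(yaw))]);v=np.array([-u[1],u[0]])
def box(c,yaw):
    P=[]
    for z in(.034,.062):
        for a in(55,65):
            for b in(-20,20): P.append([*(c+u*a/1e3+v*b/1e3),z])
    return np.array(P)
h=cv2.convexHull(w2px(f,box(C,yaw)).astype(np.float32)).reshape(-1,2)
print("pred hull",h.min(0),h.max(0),"red",[ (x.min(),x.max()) for x in ((red>0)&(l==k)).nonzero()[::-1]])
print("cover corners px pred",w2px(f,[[*(C+u*a+v*b),.034] for a in(-.068,.068) for b in(-.068,.068)]).round(1).tolist())
cv2.imwrite("pics/covcrop.png",cv2.resize(im[40:200,240:420],None,fx=4,fy=3.5))
g=C+u*.06
for y in(yaw+90,yaw-90):
    for th in (0,25,45):
        q=R.from_euler('z',yaw,degrees=True)*R.from_euler('y',-th,degrees=True)
        piv=np.array([*(C-u*.06),.03]); p=piv+(q*R.from_euler('z',-yaw,degrees=True)).apply(np.array([*g,.037])-piv)
        o=(q*R.from_euler('z',y-yaw,degrees=True)*R.from_euler('x',180,degrees=True)).as_euler('xyz',degrees=True)
        print(y,th,env.inverse_kinematics(list(p),list(o)))
E
```

```text
10.9917
cover rect [ 4.563000e-01 -1.090000e-01  1.368086e+02  1.360369e+02  7.830950e+01]
red at .05 [ 0.5153 -0.1216 39.0704 11.3167 78.2648] at .062 [ 0.5143 -0.1212 38.0312 11.0157 78.2649]
pred hull [314.8062   65.94603] [347.3153   82.91499] red [(np.int64(316), np.int64(345)), (np.int64(67), np.int64(81))]
cover corners px pred [[355.9, 176.9], [264.9, 157.2], [380.6, 81.0], [281.9, 57.6]]
77.6 0 [  4.26304553  25.11033676 -26.07358533   0.         -38.8160779
 163.33695447]
77.6 25 None
77.6 45 None
-102.4 0 [  4.26304553  25.11033676 -26.07358533   0.         -38.8160779
 -16.66304553]
-102.4 25 None
-102.4 45 None
```

View pics/covcrop.png

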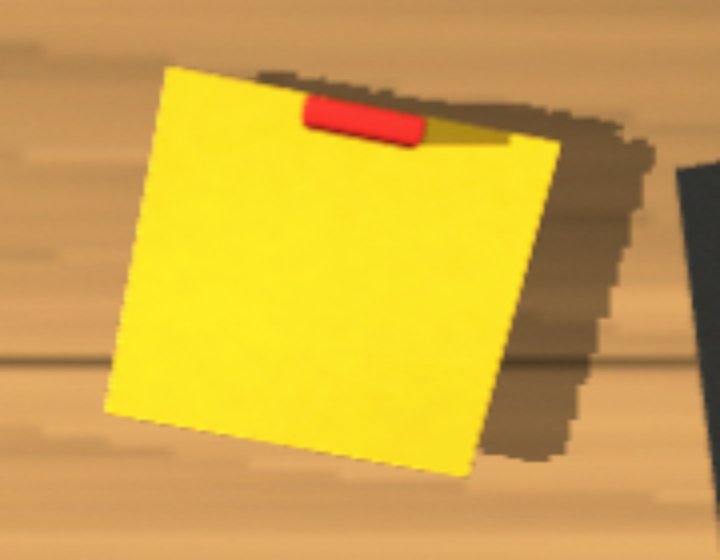

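Grip and cover fit the model (grip ~ (0.515,-0.1215), yaw -11.9). Checking the reachable tip range.

```bash
cat >> h.py <<'E'
C=np.array([.4563,-.109]);YAW=-12.0
def rz(a):return R.from_euler('z',a,degrees=True)
def tip(th,yawoff=-90,lean=0,zt=.037,dz=0,dx=0):
    "TCP pose with the cover tipped th deg; lean = hand lean in the cover frame"
    q=rz(YAW)*R.from_euler('y',-th,degrees=True)
    piv=np.array([*(C+rz(YAW).apply([-.06,0,0])[:2]),.03])
    p=piv+q.apply([.12+dx,0,zt-.03])+[0,0,dz]
    return list(p),list((q*R.from_euler('y',-lean,degrees=True)*rz(yawoff)*R.from_euler('x',180,degrees=True)).as_euler('xyz',degrees=True))
E
python3 - <<'E'
from h import *
p,o=tip(0,-90,0,.10); env.goto(p,o)
for y in(-90,90): 
    for th in range(0,51,5):
        q=env.inverse_kinematics(*tip(th,y)); print(y,th,None if q is None else np.round(q))
print("y-closing")
for lean in(-30,-15):
    for y in (0,180):
        for th in(0,30):
            q=env.inverse_kinematics(*tip(th,y,lean)); print(lean,y,th,None if q is None else np.round(q))
E
```

```text
-90 0 [  4.  25. -26.   0. -39. -16.]
-90 5 [  5.  22. -30.   3. -33. -19.]
-90 10 [  6.  19. -36.   7. -26. -24.]
-90 15 [  7.  17. -42.  16. -18. -33.]
-90 20 None
-90 25 None
-90 30 None
-90 35 None
-90 40 None
-90 45 None
-90 50 [ -24.    4.  -39. -104.   -9.  112.]
90 0 [  4.  25. -26.  -0. -39. 164.]
90 5 [  5.  22. -30.   3. -33. 161.]
90 10 [  6.  19. -36.   7. -26. 156.]
90 15 [  7.  17. -42.  16. -18. 147.]
90 20 None
90 25 None
90 30 None
90 35 None
90 40 None
90 45 None
90 50 [ -24.    4.  -39. -104.   -9.  -68.]
y-closing
-30 0 0 [  0.  40.  -2.  -6. -78.  80.]
-30 0 30 [  5.  19. -25.   0. -46.  73.]
-30 180 0 [   0.   40.   -2.   -6.  -78. -100.]
-30 180 30 [   5.   19.  -25.   -0.  -46. -107.]
-15 0 0 [  2.  32. -13.  -4. -59.  79.]
-15 0 30 [  8.  13. -41.  13. -22.  59.]
-15 180 0 [   2.   32.  -13.   -4.  -59. -101.]
-15 180 30 [   8.   13.  -41.   13.  -22. -121.]
```

```bash
python3 - <<'E'
from h import *
L=dict(yawoff=180,lean=-20,dx=-.004)
env.goto(*tip(0,zt=.12,**L)); env.gripper_to(0.75,60)
print(env.move_straight(*tip(0,zt=.041,**L),rate=.08,force_limit=6))
f0=env.read_state(); print("pre",f0["position"],f0["force"])
env.gripper_to(0.0,60); s=env.read_state(); print("grip",s["opening"]*87,s["finger_force"],s["force"],s["position"])
for th in(5,10,15,20,25):
    env.move_straight(*tip(th,zt=.041,**L),rate=.04)
    s=env.read_state(); print(th,s["opening"]*87,s["finger_force"],s["force"].round(1),s["wrist_torque"].round(2))
f=env.grab_frame("scene"); cv2.imwrite("pics/tip.png",cv2.resize(f["image"][160:280,180:340],None,fx=4,fy=4)); print(s["clock"])
E
```

```text
False
pre [ 0.51156158 -0.12069117  0.0415107 ] [ 1.01411574  0.54678645 -0.43739599]
grip 39.20276511047842 59.97876904439181 [ 0.15440996 -0.94942989  0.40487561] [ 0.51114495 -0.12077347  0.04117794]
5 39.47091420404811 59.97820492135361 [-0.3 -0.2 -0.3] [-0.04 -0.75  0.02]
10 38.98065985034512 59.97441407991573 [-0.2  0.8 -0.5] [ 0.04 -0.31  0.03]
15 39.64846140878061 59.983382164500654 [-0.2 -0.9 -2.2] [ 0.02 -0.33 -0.  ]
20 39.595721289879755 59.9844134808518 [ 0.3 -0.8 -1.3] [ 0.06 -0.04  0.03]
25 39.467441268401906 59.97098935302347 [-1.4 -0.4 -2.5] [ 0.02  0.44 -0.04]
18.65
```

View pics/tip.png

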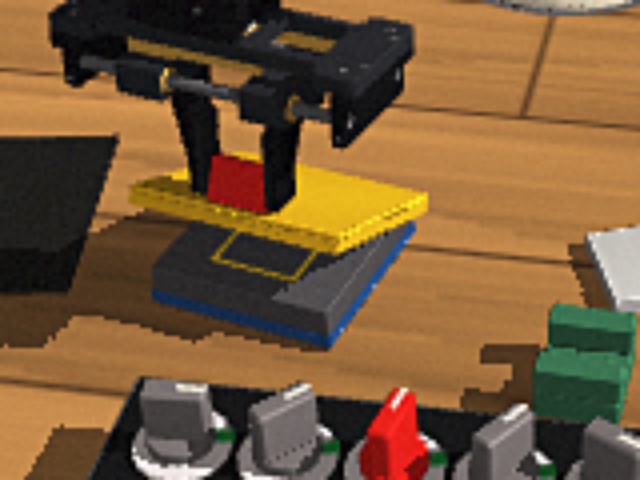

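The cover is tipped about 25° with the pad's yellow outline visible beneath. The vertical force suggests the back edge may bear only lightly, so I'll probe downwards.

```bash
python3 - <<'E'
from h import *
def st(t):
    s=env.read_state(); print(t,s["position"].round(4),s["force"].round(2),s["wrist_torque"].round(2)); return s
for i in range(3): env.dwell(.1); s=st("hold")
p=s["position"]; z0=p[2]
for k in range(1,6):
    hit=env.move_straight([p[0],p[1],z0-.001*k],rate=.01); s=st(f"-{k}mm")
    if s["force"][2]>2.0 : break
E
```

```text
hold [ 0.496  -0.1175  0.0884] [-1.18  0.11 -3.11] [0.1  0.47 0.  ]
hold [ 0.496  -0.1175  0.0885] [-1.27  0.17 -1.45] [ 0.15  0.46 -0.04]
hold [ 0.4959 -0.1175  0.0886] [-0.58  1.06 -2.1 ] [ 0.03  0.47 -0.03]
-1mm [ 0.4963 -0.1175  0.0879] [-0.59 -0.23 -0.03] [0.16 0.47 0.  ]
-2mm [ 0.4966 -0.1175  0.0872] [ 0.42 -1.32  2.17] [0.06 0.25 0.03]
```

```bash
python3 - <<'E'
from h import *
def st(t):
    s=env.read_state(); print(t,s["position"].round(4),s["force"].round(2),s["wrist_torque"].round(2),round(s["opening"]*87,1),s["clock"]); return s
L=dict(yawoff=180,lean=-20,dx=-.004,zt=.041)
env.move_straight(*tip(30,dz=-.003,**L),rate=.03); s=st("30"); env.dwell(.3); s=st("30")
p,o=tip(30,**L); env.move_straight([p[0],p[1],p[2]+.07],rate=.1); st("lifted")
M=np.array([.433,-.336]);my=11.2
def mp(z,th=0):
    q=rz(my); p=np.array([*M,z])+q.apply([.056,0,.019])
    return list(p),list((q*R.from_euler('y',20-th,degrees=True)*rz(180)*R.from_euler('x',180,degrees=True)).as_euler('xyz',degrees=True))
env.move_straight(*mp(.12),rate=.12); st("over mat")
env.move_straight(*mp(.03),rate=.1); s0=st("low")
f=env.grab_frame("scene"); cv2.imwrite("pics/low.png",cv2.resize(f["image"][150:290,110:310],None,fx=3,fy=3))
E
```

```text
30 [ 0.4896 -0.1162  0.0943] [-1.62  0.42  0.8 ] [0.43 1.1  0.05] 39.5 20.0083
30 [ 0.4899 -0.1163  0.0939] [-2.42  1.27  0.7 ] [0.7  1.38 0.08] 39.2 20.3083
lifted [ 0.4902 -0.1163  0.1669] [-0.41 -0.24 -2.97] [0.04 0.27 0.04] 39.3 21.1917
over mat [ 0.488  -0.3247  0.1394] [-0.07  0.05 -2.2 ] [ 0.25 -1.15  0.01] 39.1 23.1
low [ 0.4885 -0.3253  0.0497] [ 0.28  0.46 -1.73] [ 0.26 -1.12  0.03] 39.0 24.15
```

View pics/low.png

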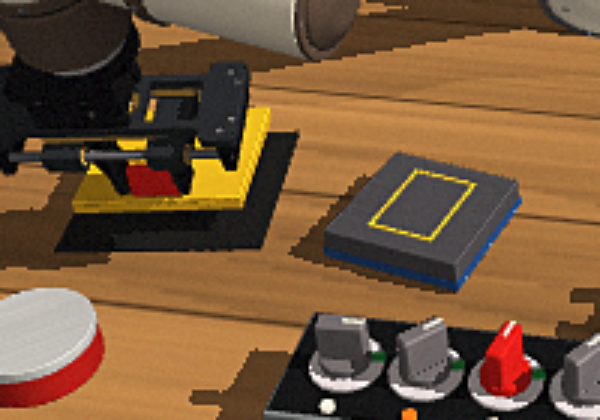

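The cover hangs level just above the mat, square to it, and the pad with its outline is bare. Lowering and releasing, then measuring the pad and blanks.

```bash
cat >> h.py <<'E'
M=np.array([.433,-.336]);my=11.2
def mp(z,th=0):
    q=rz(my); p=np.array([*M,z])+q.apply([.056,0,.019])
    return list(p),list((q*R.from_euler('y',20-th,degrees=True)*rz(180)*R.from_euler('x',180,degrees=True)).as_euler('xyz',degrees=True))
def st(t):
    s=env.read_state(); print(t,s["position"].round(4),s["force"].round(2),s["wrist_torque"].round(2),round(s["opening"]*87,1),round(s["clock"],1)); return s
def biggest(m):
    n,l,s,c=cv2.connectedComponentsWithStats(m.astype(np.uint8)); return l==1+s[1:,4].argmax()
def whites(f,z=.012):
    hsv=cv2.cvtColor(f["image"],cv2.COLOR_BGR2HSV); m=cv2.inRange(hsv,(0,0,175),(179,40,255))
    n,l,s,c=cv2.connectedComponentsWithStats(m); out=[]
    for k in range(1,n):
        if s[k,4]>300:
            r=rect(f,l==k,z)
            if 60<r[2]<82 and 38<r[3]<56: out.append(np.round(r,4))
    return out
E
python3 - <<'E'
from h import *
print(env.move_straight(mp(.001)[0],rate=.03,force_limit=5)); st("down")
env.gripper_to(0.75); st("open")
p,o=mp(.001); ax=R.from_euler('xyz',o,degrees=True).apply([0,0,-1])
env.move_straight(list(np.array(p)+ax*.08),rate=.12)
env.goto([.36,-.11,.30],[180,0,-12]); env.dwell(.2); f=env.grab_frame("wrist"); np.savez("pics/w2.npz",**f); cv2.imwrite("pics/w2.png",f["image"])
hsv=cv2.cvtColor(f["image"],cv2.COLOR_BGR2HSV); y=cv2.inRange(hsv,(20,100,100),(35,255,255))
n,l,s,c=cv2.connectedComponentsWithStats(y)
for k in range(1,n):
    if s[k,4]>60: print(s[k],np.round(rect(f,l==k,.030),4),np.round(rect(f,l==k,.016),4))
print(whites(f))
env.goto([.38,.27,.32],[180,0,0]); env.dwell(.2); g=env.grab_frame("wrist"); print(whites(g)); cv2.imwrite("pics/w3.png",g["image"])
for d in env.trace(g,"blank1_mid"): print(round(d["score"],2),np.round(rect(g,d["mask"],.012),4),g["image"][d["mask"]].mean(0).round())
st("")
cv2.imwrite("pics/m2.png",np.hstack([cv2.resize(i["image"],(400,250),interpolation=cv2.INTER_AREA) for i in(f,g)]))
E
```

```text
True
down [ 0.4876 -0.325   0.0232] [0.25 0.41 3.66] [ 0.16 -0.56 -0.06] 39.2 25.0
open [ 0.4869 -0.3246  0.0221] [ 0.06  0.16 -0.12] [ 0.14 -0.92 -0.01] 65.3 25.8
[  411     0   137   142 12207] [  0.4322  -0.3262 135.2483 132.4507 -77.9042] [  0.4321  -0.3327 139.6423 136.7539 -77.9042]
[280  56  49  69 780] [  0.4553  -0.1088  81.2777  59.1984 -11.8236] [  0.456   -0.1083  83.9183  61.1217 -11.8236]
[170 259  14  56 306] [  0.2233   0.1416  94.6941  17.7587 -20.4533] [  0.2164   0.1503  97.7706  18.3357 -20.4533]
[456 259  15  56 302] [ 0.1339 -0.2799 95.0537 18.5239 -2.8519] [ 0.1241 -0.285  98.1419 19.1258 -2.8519]
[ 246  326  364   22 5304] [ 5.930000e-02 -2.141000e-01  5.678234e+02  3.621800e+01  7.803360e+01] [ 4.710000e-02 -2.170000e-01  5.862712e+02  3.739470e+01  7.803360e+01]
[array([ 0.4263,  0.1088, 68.7736, 44.6401, 22.7648]), array([  0.4361,   0.3077,  68.7146,  38.6008, -27.5107])]
[array([ 0.5322,  0.4079, 69.3221, 44.9112,  4.2878]), array([  0.4373,   0.3113,  69.0006,  45.7567, -28.3447]), array([ 0.4258,  0.1109, 69.7809, 46.897 , 23.2069])]
0.79 [  0.3009   0.2745  72.8231  47.8049 -28.1142] [ 55. 103. 168.]
0.66 [ 0.5315  0.4066 71.3299 48.1274  4.9118] [230. 235. 235.]
 [0.3803 0.2694 0.3201] [ 0.13 -0.63  0.61] [-0.01  0.06  0.05] 65.0 30.6
```

View pics/m2.png

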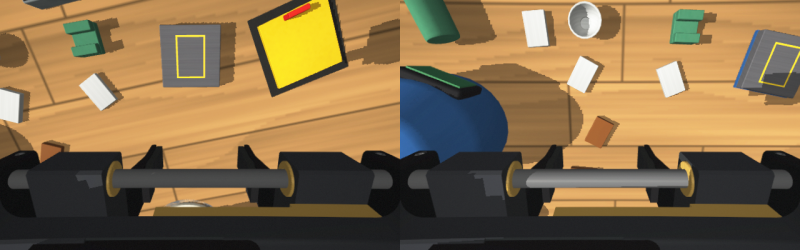

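Cover lies flat and square on the mat; pad outline centre is (0.4553,-0.1088), yaw -11.8; the three white blanks measure 70x46. Picking the first, centring it by squeezing its long side first.

```bash
cat >> h.py <<'E'
P0=np.array([.4553,-.1088]);PY=-11.8
def dn(y): return [180,0,(y+90)%180-90]
def pick(x,y,psi):
    env.goto([x,y,.10],dn(psi+90)); env.gripper_to(1.0,10)
    if env.move_straight([x,y,.005],rate=.12,force_limit=10): st("HIT")
    env.gripper_to(.0,10); s=st("long"); 
    env.gripper_to(1.0,10); env.move_straight([x,y,.05],rate=.15)
    env.move_straight([x,y,.05],dn(psi)); env.gripper_to(.75)
    if env.move_straight([x,y,.005],rate=.12,force_limit=10): st("HIT")
    env.gripper_to(0,50); st("short"); env.move_straight([x,y,.13],rate=.12); return st("lift")
def place(k,dx=0,dy=0,da=0):
    x,y=P0+[dx,dy]; z=.035+.012*k
    env.goto([x,y,.13],dn(PY+da)); st("over")
    env.move_straight([x,y,z+.006],rate=.1)
    h=env.move_straight([x,y,z-.004],rate=.02,force_limit=5); st(f"placed {h}")
    env.gripper_to(.72,50); env.move_straight([x,y,.15],rate=.12); st("clear")
def look(name):
    env.goto([.36,-.11,.30],[180,0,-12]); env.dwell(.2); f=env.grab_frame("wrist"); cv2.imwrite(f"pics/{name}.png",f["image"]); return f
E
python3 - <<'E'
from h import *
env.goto([.33,.11,.28],[180,0,0]); env.dwell(.2); f=env.grab_frame("wrist"); w=whites(f); print(w)
b=min(w,key=lambda r:np.hypot(r[0]-.426,r[1]-.111)); s=pick(*[float(v) for v in b[[0,1,4]]])
if 44<s["opening"]*87<49: place(0)
f=look("p1"); print(whites(f,.042)); cv2.imwrite("pics/p1c.png",cv2.resize(f["image"][30:150,220:400],None,fx=4,fy=4))
E
```

```text
[array([  0.4371,   0.3108,  68.7133,  44.4986, -28.3692]), array([ 0.4258,  0.1095, 68.8998, 45.468 , 22.8129])]
long [0.4256 0.1094 0.0054] [-2.47 -1.07  5.6 ] [ 0.03  0.68 -0.02] 69.6 34.6
short [0.4262 0.1096 0.0056] [ 0.02 -1.57  5.32] [-0.49  0.01  0.01] 44.8 39.2
lift [0.4251 0.1092 0.1291] [ 0.46 -0.13 -2.31] [-0.06  0.02 -0.03] 44.9 40.4
over [ 0.4552 -0.1085  0.1296] [ 0.2   0.15 -2.07] [ 0.01 -0.02 -0.04] 44.9 41.3
placed True [ 0.4558 -0.1088  0.0356] [-0.59  0.07  3.25] [ 0.08  0.13 -0.03] 44.9 42.7
clear [ 0.4547 -0.1088  0.1493] [-0.42 -0.29 -0.31] [-0.04 -0.    0.06] 62.5 44.4
[array([  0.4558,  -0.1062,  69.1063,  44.2595, -12.0117])]
```

View pics/p1c.png

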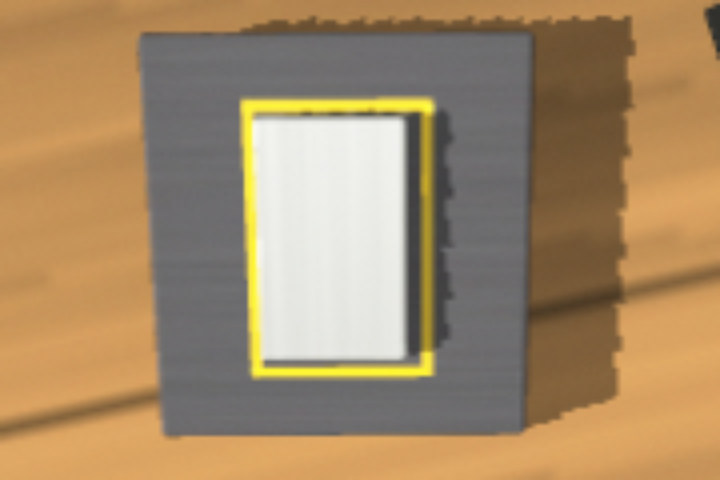

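The blank lies in the outline but about 2 mm towards its left (+y) side: white left edge at (253,240) touches the yellow while the right gap is wide. I'll shift it by -2.2 mm in y, then do the rest.

```bash
sed -i 's/^P0=.*/P0=np.array([.4553,-.1110]);PY=-11.9/' h.py; python3 - <<'E'
from h import *
x,y=.4553,-.1088
env.goto([x,y,.12],dn(-11.8)); env.gripper_to(.75); env.move_straight([x,y,.035],rate=.12,force_limit=10)
env.gripper_to(0,50); env.move_straight([x,y,.05],rate=.1); st("re")
env.move_straight([*P0,.05],dn(PY),rate=.05); env.move_straight([*P0,.031],rate=.02,force_limit=5); st("placed")
env.gripper_to(.72); env.move_straight([*P0,.15],rate=.15)
f=look("p2"); print(whites(f,.042)); cv2.imwrite("pics/p2c.png",cv2.resize(f["image"][30:150,220:400],None,fx=4,fy=4))
env.goto([.38,.27,.32],[180,0,0]); env.dwell(.2); g=env.grab_frame("wrist"); print(whites(g)); st("")
E
```

```text
re [ 0.4554 -0.1087  0.05  ] [-0.32  0.04 -2.27] [-0.04  0.03  0.06] 44.9 48.2
placed [ 0.4552 -0.111   0.0354] [0.18 0.12 3.77] [0.16 0.11 0.02] 45.0 49.2
[array([  0.4553,  -0.1084,  69.0998,  44.7429, -12.0126]), array([  0.4072,   0.279 ,  64.6831,  41.6126, -28.2204])]
[array([ 0.5322,  0.408 , 69.3313, 44.8945,  4.2628]), array([  0.4049,   0.3084,  69.2988,  45.7406, -28.0785])]
 [0.3803 0.2693 0.3201] [ 0.59 -0.6  -0.17] [-0.02 -0.05  0.04] 62.7 53.4
```

View pics/p2c.png

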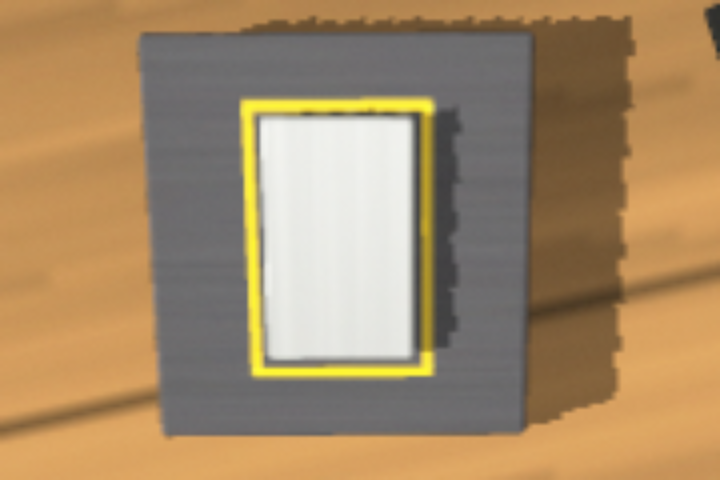

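Now centred in the outline with even gaps. The second blank was knocked aside to (0.405,0.308); I'm using fresh readings.

```bash
python3 - <<'E'
from h import *
g=env.grab_frame("wrist"); w=whites(g); print(w)
b=min(w,key=lambda r:np.hypot(r[0]-.405,r[1]-.308)); s=pick(*[float(v) for v in b[[0,1,4]]])
if 43<s["opening"]*87<49: place(1)
f=look("p3"); print(whites(f,.054))
env.goto([.40,.33,.32],[180,0,0]); env.dwell(.2); g=env.grab_frame("wrist"); w=whites(g); print(w)
E
```

```text
[array([ 0.5321,  0.408 , 69.1193, 45.232 ,  4.563 ]), array([  0.4049,   0.3084,  69.4981,  45.3785, -28.6125])]
long [0.4051 0.3087 0.0055] [-0.86  0.23  3.8 ] [-0.19  0.13 -0.02] 69.9 56.6
short [0.4047 0.308  0.0054] [-2.6  -0.71  6.47] [-0.57  0.59 -0.01] 45.2 61.2
lift [0.4045 0.3079 0.1291] [-0.31  0.32 -1.78] [ 0.02 -0.02  0.03] 45.4 62.4
over [ 0.4557 -0.1105  0.1299] [ 0.31  0.   -2.64] [ 0.02 -0.03  0.03] 45.5 63.9
placed True [ 0.4558 -0.111   0.0474] [0.13 0.94 4.61] [ 0.11  0.21 -0.01] 44.9 65.2
clear [ 0.4546 -0.111   0.1493] [ 1.1  -0.05  0.37] [-0.04  0.05  0.01] 62.4 66.9
[array([  0.4559,  -0.1085,  69.2345,  44.6799, -11.9393])]
[array([ 0.5319,  0.4078, 69.2849, 45.3727,  4.4898])]
```

```bash
python3 - <<'E'
from h import *
g=env.grab_frame("wrist"); b=whites(g)[0]; print(b); s=pick(*[float(v) for v in b[[0,1,4]]])
if 43<s["opening"]*87<49: place(2)
f=look("p4"); print(whites(f,.066))
t=env.grab_frame("top"); sc=env.grab_frame("scene"); cv2.imwrite("pics/top4.png",t["image"])
a=cv2.resize(f["image"][30:150,220:400],(400,300)); b2=cv2.resize(sc["image"][180:300,190:350],(400,300)); c=cv2.resize(t["image"][100:300,60:480],(800,300))
cv2.imwrite("pics/p4m.png",np.vstack([np.hstack([a,b2]),c])); st("")
E
```

```text
[ 0.5319  0.4078 69.2872 45.3815  4.4565]
long [0.532  0.408  0.0056] [-1.28 -0.54  2.9 ] [ 0.06  0.26 -0.03] 70.0 73.2
short [0.5321 0.4076 0.0058] [-1.22 -1.55  3.55] [-0.64  0.12 -0.05] 45.2 77.7
lift [0.5313 0.4073 0.1288] [-0.92 -0.33 -2.18] [ 0.03 -0.01 -0.02] 45.2 78.9
over [ 0.4561 -0.1104  0.1301] [-0.14 -0.54 -1.62] [-0.05 -0.03 -0.07] 45.3 80.8
placed True [ 0.4559 -0.111   0.0597] [-1.09  0.55  3.74] [0.09 0.21 0.02] 45.0 82.0
clear [ 0.4546 -0.111   0.1493] [-0.74 -0.    0.65] [0.02 0.   0.01] 62.6 83.5
[array([  0.4559,  -0.1086,  68.2087,  44.4363, -12.003 ])]
 [ 0.3602 -0.11    0.299 ] [ 0.88 -0.1   0.41] [-0.02 -0.03  0.06] 62.7 84.6
```

View pics/p4m.png

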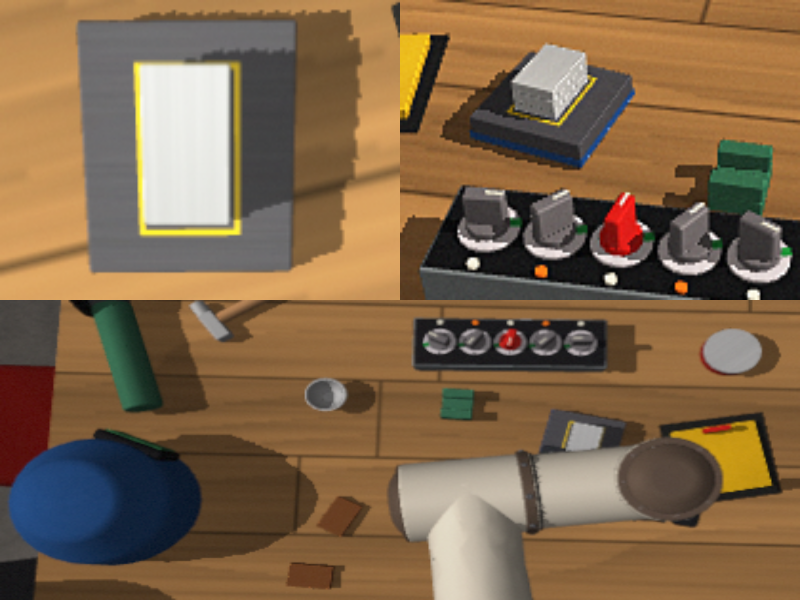

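Three blanks stand in a neat square pile inside the outline (top-left and top-right), with no other bright blanks; everything else is in place. Now the knob close-up.

```bash
python3 - <<'E'
from h import *
t=env.grab_frame("scene")
for d in env.search_frame(t,"blank1_mid"): print(np.round(d["xyz"],3),round(d["score"],2))
env.goto([.66,.01,.24],[180,0,0]); env.dwell(.3); f=env.grab_frame("wrist"); np.savez("pics/k.npz",**f); st("")
hsv=cv2.cvtColor(f["image"],cv2.COLOR_BGR2HSV)
red=biggest((cv2.inRange(hsv,(0,150,90),(8,255,255))|cv2.inRange(hsv,(172,150,90),(180,255,255)))>0)
print("red",np.round(rect(f,red,.087),4),[(v.min(),v.max()) for v in red.nonzero()])
ys,xs=red.nonzero(); y0,x0=int(ys.mean()),int(xs.mean())
print(y0,x0); cv2.imwrite("pics/kc.png",cv2.resize(f["image"][max(0,y0-60):y0+60,x0-80:x0+80],None,fx=5,fy=5,interpolation=cv2.INTER_CUBIC))
E
```

```text
[0.31  0.274 0.011] 0.85
[0.189 0.308 0.007] 0.77
[ 0.46  -0.107  0.066] 0.56
 [0.6597 0.0097 0.2408] [-0.16  0.28  0.02] [-0.03  0.03  0.08] 62.7 86.3
red [  0.6728  -0.2538  71.0544  37.8465 -12.5113] [(np.int64(139), np.int64(209)), (np.int64(570), np.int64(628))]
168 587
```

View pics/kc.png

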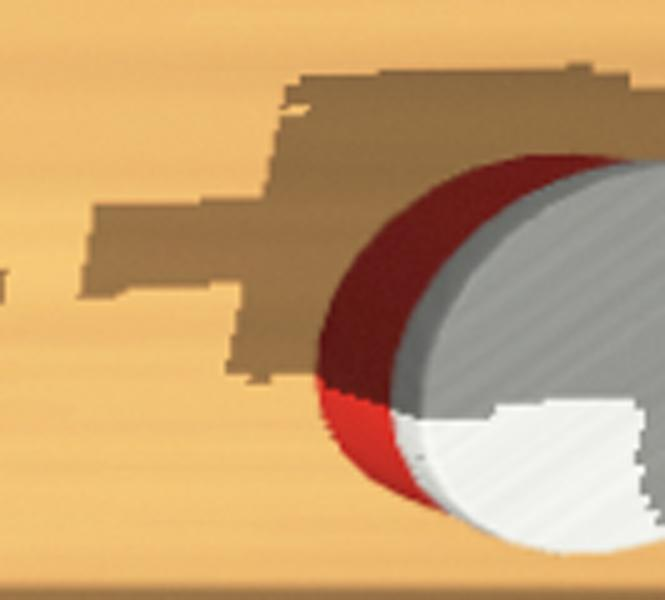

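That crop shows the red tin, not the knob. Restricting to the knob's predicted pixel.

```bash
python3 - <<'E'
from h import *
f=dict(np.load("pics/k.npz"))
u,v=w2px(f,[.657,.010,.087])[0].astype(int); print(u,v)
hsv=cv2.cvtColor(f["image"],cv2.COLOR_BGR2HSV)
m=(cv2.inRange(hsv,(0,130,70),(10,255,255))|cv2.inRange(hsv,(172,130,70),(180,255,255)))>0
w=np.zeros_like(m); w[max(0,v-45):v+45,u-45:u+45]=1; red=biggest(m&w)
print("red",np.round(rect(f,red,.087),4),red.sum())
cv2.imwrite("pics/kc.png",cv2.resize(f["image"][max(0,v-60):v+60,u-80:u+80],None,fx=5,fy=5,interpolation=cv2.INTER_CUBIC)); print(max(0,v-60),u-80)
E
```

```text
321 187
red [ 6.61200e-01  1.25000e-02  3.86605e+01  3.12792e+01 -3.56221e+01] 821
127 241
```

View pics/kc.png

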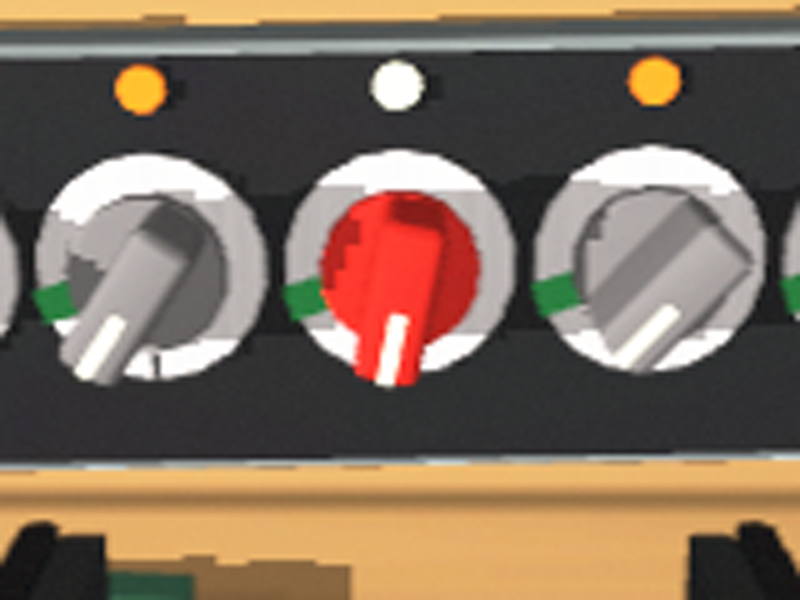

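Crop shows the red knob's top face corners at about (357,378),(418,382),(441,236),(383,232), and dial centres at (153,266),(400,262),(650,258).

```bash
python3 - <<'E'
from h import *
f=dict(np.load("pics/k.npz")); o=np.array([241,127])
W=lambda P,z:px2w(f,np.array(P)/5+o-0.4,z)[:,:2]
T=W([(357,378),(418,382),(441,236),(383,232)],.087); print(T.round(4),"c",T.mean(0).round(4))
d=T[:2].mean(0)-T[2:].mean(0); print("len",np.linalg.norm(d),"wid",np.linalg.norm(T[0]-T[1]))
pyaw=np.degrees(np.arctan2(d[1],d[0])); 
D=W([(153,266),(400,262),(650,258)],.046); print(D.round(4)); r=D[0]-D[2]; byaw=np.degrees(np.arctan2(r[1],r[0]))-90
print("pointer yaw",pyaw,"box yaw",byaw,"angle", ((180+byaw-pyaw)+180)%360-180)
G=W([(305,299)],.046)[0]-D[1]; gy=np.degrees(np.arctan2(G[1],G[0])); print("green", np.radians((180+byaw-gy)%360))
hi=T.mean(0)
for y in(0,180):
    for tr in(0,1.25): print(env.inverse_kinematics([hi[0],hi[1],.064],[180,0,y+byaw-np.degrees(tr)]))
E
```

```text
[[0.6415 0.0195]
 [0.6406 0.0071]
 [0.6709 0.0026]
 [0.6717 0.0141]] c [0.6562 0.0108]
len 0.030675304810695934 wid 0.012458787984791648
[[ 0.6556  0.0665]
 [ 0.6565  0.0107]
 [ 0.6574 -0.0456]]
pointer yaw 170.71917949712267 box yaw 0.9039867799340726 angle 10.18480728281142
green 1.2081618875580247
[ 1.50356270e+01  3.29851128e+01 -5.75938493e+00  2.54444375e-14
 -5.12555023e+01  7.58683598e+01]
[ 15.03562698  32.98511282  -5.75938493   0.         -51.25550225
   4.24863541]
[ 1.50356270e+01  3.29851128e+01 -5.75938493e+00 -2.54444375e-14
 -5.12555023e+01 -1.04131640e+02]
[  15.03562698   32.98511282   -5.75938493    0.          -51.25550225
 -175.75136459]
```

```bash
python3 - <<'E'
from h import *
x,y,by=.6562,.0085,.9
a0=10.2
env.goto([x,y,.14],[180,0,by-a0]); env.gripper_to(.32,10)
print(env.move_straight([x,y,.065],rate=.06,force_limit=5)); st("in")
env.gripper_to(0,12); s=st("gripped"); env.dwell(.2); s=st("gripped")
E
```

```text
False
in [0.6566 0.0086 0.0656] [-0.31  0.33 -0.49] [-0.06 -0.01  0.01] 27.7 89.1
gripped [0.6564 0.0088 0.0653] [0.27 1.59 1.4 ] [ 0.43  0.   -0.05] 14.2 89.5
gripped [0.6564 0.0088 0.0653] [-0.26  1.48  2.06] [0.64 0.09 0.01] 14.1 89.7
```

```bash
python3 - <<'E'
from h import *
x,y,by=.6562,.0088,.9
env.gripper_to(0,25); st("g")
for a in (25,40,55,71.6):
    env.move_straight([x,y,.065],[180,0,by-a],rate=.05); s=st(a); print(s["tool_rot"].round(1))
env.dwell(.2); env.gripper_to(.3); st("open"); env.move_straight([x,y,.15],rate=.08); 
env.goto([.66,.01,.24],[180,0,0]); env.dwell(.3); f=env.grab_frame("wrist"); np.savez("pics/k2.npz",**f)
cv2.imwrite("pics/kc2.png",cv2.resize(f["image"][127:247,241:401],None,fx=5,fy=5,interpolation=cv2.INTER_CUBIC))
E
```

```text
g [0.6564 0.0088 0.0653] [-1.26  3.32  2.23] [ 0.92  0.12 -0.02] 14.0 89.9
25 [0.6564 0.0087 0.0653] [-0.54  1.86  2.4 ] [ 0.52  0.09 -0.09] 13.5 90.3
[-180.   -0.  -24.]
40 [0.6563 0.0085 0.0652] [-1.17  0.88  2.99] [ 0.25  0.18 -0.07] 13.2 90.7
[180.   -0.  -38.9]
55 [0.6561 0.0084 0.0652] [-0.87 -0.47  4.37] [-0.03  0.28 -0.04] 13.9 91.1
[180.   -0.  -53.9]
71.6 [0.656  0.0084 0.0652] [-1.93 -0.5   5.26] [-0.14  0.4  -0.02] 13.7 91.6
[180.   -0.  -70.5]
open [0.6561 0.0088 0.0648] [-0.47 -0.09  0.64] [ 0.09 -0.05  0.01] 26.1 92.3
```

View pics/kc2.png

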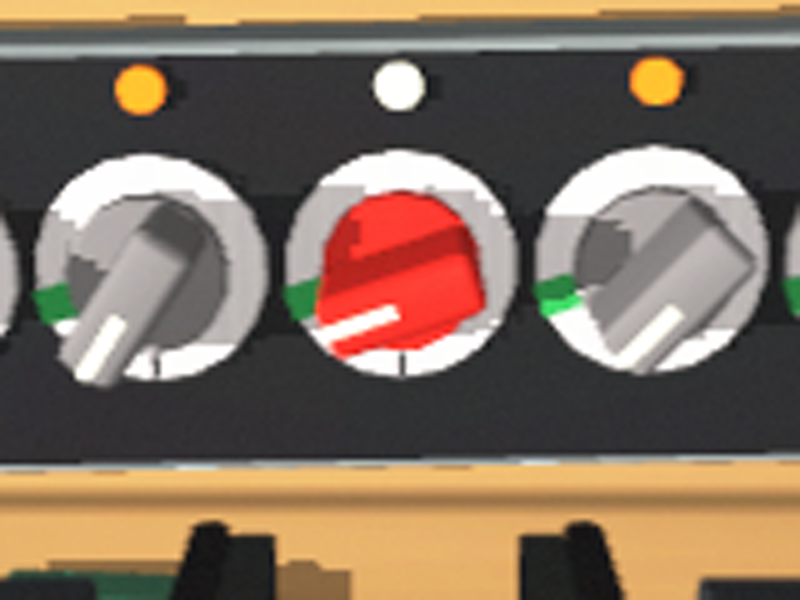

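Pointer line runs from (398,312) to (320,338), top face back-right edges at (465,226)-(485,298). Computing the angle.

```bash
python3 - <<'E'
from h import *
f=dict(np.load("pics/k2.npz")); o=np.array([241,127])
W=lambda P,z:px2w(f,np.array(P)/5+o-0.4,z)[:,:2]
def yaw(d): return np.degrees(np.arctan2(d[1],d[0]))
L=W([(398,312),(322,337)],.087); d=L[1]-L[0]
D=W([(153,266),(400,262),(650,258),(402,362),(302,301)],.046)
for by in(.9,): print("line angle",np.radians((180+by-yaw(d))%360))
# tip relative to axis
t=L[1]-D[1]; print("tip vs axis",np.radians((180+.9-yaw(t))%360),"zero tick yaw",yaw(D[3]-D[1])-180,"green",np.radians((180.9-yaw(D[4]-D[1]))%360))
# edges of top face: lower edge (340,357)-(485,300)
E=W([(340,356),(485,303)],.087); print("edge",np.radians((180.9-yaw(E[0]-E[1]))%360))
# white pointer via pixels
im=f["image"]; hsv=cv2.cvtColor(im,cv2.COLOR_BGR2HSV); m=cv2.inRange(hsv,(0,0,200),(179,90,255)); m[:, :]*=1
w=np.zeros_like(m); w[127+60:127+70,241+62:241+82]=255; c=biggest((m&w)>0); ys,xs=c.nonzero(); P=px2w(f,np.c_[xs,ys],.087)[:,:2]
u=np.linalg.svd(P-P.mean(0))[2][0]; print(len(P),"pca",np.radians((180.9-yaw(u))%180), "centre",P.mean(0)) 
E
```

```text
line angle 1.2596984016750723
tip vs axis 1.2101210335123458 zero tick yaw -358.89990178998266 green 1.2003548017922085
edge 1.2249217107557835
55 pca 1.2640400063360022 centre [0.65290147 0.02048109]
```

The knob is at 1.25 ± 0.02. Final check of the pile, then hand in.

```bash
python3 - <<'E'
from h import *
f=look("fin"); print(whites(f,.066)); st("")
sc=env.grab_frame("scene"); cv2.imwrite("pics/fin_s.png",sc["image"])
E
```

```text
[array([  0.4562,  -0.1089,  68.6295,  45.0004, -11.9754])]
 [ 0.3607 -0.1098  0.2996] [-0.71  0.97 -0.73] [-0.01  0.04  0.01] 26.2 96.5
```

View pics/fin_s.png

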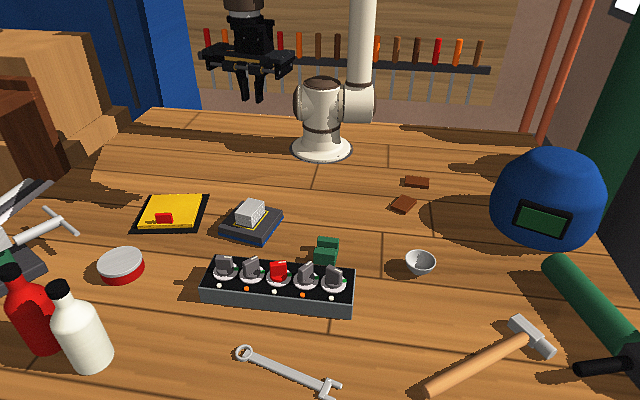

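Cover flat on the mat at (172,213), pile on the pad at (250,213), red knob turned at (278,270), all else in place, robot clear.

```bash
python3 -c "
from workcell import env
print(env.close_job())"
```

```text
the job is handed in; nothing more can be done
None
```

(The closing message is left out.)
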